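# Jar the tea capsules and snap the cap on

## Task

Collect the two finished tea capsules from the catch tray of the sealing machine and drop them into the open jar. Then put the wooden cap with the round knob (not the plain flat lid) onto the jar's neck, press it straight down until it clicks over the sprung balls, and keep pressing with roughly 10 newtons (never slamming) so that the rubber seal stays squeezed: finish while still holding the cap down like this, do not let go, and leave everything else on the table where it stands.

Things in the scene. Friction and masses are not known exactly. Their poses are not given: they have to be found in the camera images.
- jar: White ceramic jar in a dark wooden foot fixed to the table; upright, does not move. Origin under the foot's centre, on the table; z up. Foot diameter 150, 20 high; body diameter 120 up to a shoulder at z 85; neck outer diameter 80 from there to the mouth at z 113 (outer lip rounded, radius 3); mouth inner diameter 54; inner floor at z 26.
- jar_mouth (a point): Centre of the jar's mouth, on the jar's axis at the height of the rim (113 above the table).
- neck_balls (a point): Point on the jar's axis at the height of its snap (104 above the table): four sprung steel balls, diameter 16, stick 3.5 mm out of the neck and give way inwards. The cap's bead meets them when the cap's origin is about 107 above the jar's; pushing on, resistance rises to a peak of 7 to 12 N at about 104, then drops (the click), and near 98 the balls pull the cap down by themselves.
- cap: Snap cap of brown wood, standing rim down on the table. Origin at the centre of its open rim (underside), z up. Skirt outer diameter 96, inner 89, with a round inward bead at the rim (inner diameter 83, 5 high); top disc from z 26 to 32; on it a cylindrical knob, diameter 28, from z 32 to 58. About 90 g (varies by a quarter).
- cap_knob (a point): Centre of the cap's knob, 45 above the cap's origin, 13 below the knob's top.
- seal (a joint): Squeeze of the rubber seal ring (outer diameter 98) lying on the jar's shoulder round the neck: 0 free, its top 95 above the table; 0.005 m fully squeezed, a hard stop. The cap's rim meets it when the cap's origin is 95 above the jar's; it yields like a spring of 3 N per mm.
- capsule_a: Sealed aluminium tea capsule, upright cylinder, diameter 34, height 30, about 30 g, standing on the floor of the catch tray. Origin at the centre of its underside.
- capsule_b: The second capsule, just like the first.
- tray_mid (a point): Centre of the catch tray's floor, 6 above the table, in front of the white sealing machine on the robot's left (fixed). Its -x points away from the machine, roughly to world -y. Tray floor 250 wide along y, from x -75 to x +80, rim 16 above the table; at x +80 stands the machine's housing, 180 deep, 220 wide, 240 high, with a feed cap on top to 297.
- spare_lid: Bystander: plain flat wooden disc lid without a knob, diameter 72, 14 high, origin at the centre of its underside. Leave it.
- mug: Bystander: white mug, rim diameter 80, 90 high, origin under its centre.
- bowl: Bystander: blue bowl, rim diameter 110, 50 high, origin under its centre.
- canister: Bystander: green glass canister with a closed wooden top, diameter 76, 130 high, origin under its centre.
- spoon: Bystander: spoon lying on the table nearest the robot, about 200 long.
- house: Bystander: small wooden toy house, 50 x 50, 95 high, origin under its centre.
Mind the look-alikes: they are no part of the job. Leave any green look-alike of the capsule_b alone. What is shaped like the capsule_a but yellow is not meant.

How it is judged:
By the outcome, as a careful person would: the job done as asked, in the order asked, and still so for the second after the job is handed in, while the arm keeps its last pose, push and grip.
It also fails if it takes over 64 s, if anything falls off the work surface, if the arm or the gripper's body presses on something with over 40 N, if the wrist force passes 120 N, or if a joint passes its speed limit or range.

## Robot

A 7-joint arm with a two-finger parallel gripper is mounted at the origin on the work surface. World frame = base frame: x ahead of the robot, y to its left, z up, the work surface at z = 0. Lengths are in m, angles in rad, forces in N, time in s.
With the tool pointing down it reaches from about 0.4 to 0.85 m from the base axis. Payload 10.4 kg.
Tool frame: the origin (TCP) lies midway between the tips of the shut fingers; the grasp point (between the pads) lies 19 mm behind it (r.grasp_offset is the distance from the TCP to the grasp point, in m); x points along the fingers, y is the direction in which the jaws open and shut, and the axes are right-handed (so a half turn about x gives the same grasp; the last joint's range is limited). The gripper opens to 87 mm and grips with 3 to 60 N. Pads are 19 mm wide; open, the fingers measure 117 mm over their backs; the gripper's body (75 mm by 190 mm) begins 51 mm behind the grasp point.
Start: joints at [-1.363, 0.332, -0.065, 1.46, 0.022, 1.35, -0.088], TCP at [0.143, 0.608, 0.186] pointing down, gripper open.
Joint ranges: [-2.6, 2.6], [-0.5, 2.12], [-1.47, 1.34], [0.16, 2.42], [-1.27, 4.41], [0.06, 2.06], [-2.6, 2.6]. Speed limits (rad/s): [2.22, 2.22, 2.79, 2.79, 3.14, 3.14, 3.14].

## Interface

Orientations are given as a unit quaternion [x, y, z, w].
In Python, from bench import r, vision, close_job gives the robot as it stands. The module is installed in compiled form; this text tells all that it offers.
- The arm moves only by the shell command python3 -m pendant 'ROWS' [OPENING] [FORCE]. ROWS is text: rows parted by semicolons, each of 6 numbers parted by spaces: the shift along the tool's x, y, z in units of 0.25 m (1.0 is 0.25 m), then the turn, a rotation vector about the tool's x, y, z in units of 1.5 rad (1.0 is 1.5 rad). A call has 1 to 8 rows; each row is the pose to reach, as a shift and turn from the pose commanded when the call began, along the tool's axes at that moment; what a row does not reach only later rows make up. A row lasts 1/10 s, in which the tool goes at most 50 mm and 8.59 degrees, less where a joint would pass 70% of its speed; a pose out of reach is approached as far as the arm can. A call with a number of a shift or a turn outside -1 to 1 is refused whole. A call with a gripper value outside its range is refused whole. OPENING is the gripper command: -1 is shut, 1 is fully open, values between are in proportion, set as the call begins (- or left out, the last holds). The fingers move at their own pace and stop on an object; FORCE is the grip in N (left out, the last holds). Time passes only in rows, so rows that repeat a pose let the fingers close. It gives the time, the measured TCP pose, the force and the opening at its end, in the units of the state.
- r.read_state(): the state, without advancing time (a new reading comes with each control period).
- vision.camera(name): name is "scene" or "top" or "wrist"; returns (picture, depth): 420x560x3 uint8, blue, green, red; 420x560 float32, m along the optical axis (not along the pixel's ray), 0 where there is no reading.
- vision.get_calibration(name): a dict with "camera_matrix" (3x3 intrinsics, pixels), "k1" (the pictures are not rectified: a ray, as slopes to the right and down, at radius r is drawn at 1 + k1 r^2 times it, then the intrinsics apply), "rvec" (rotation vector, rad) and "tvec" (3), from world to camera coordinates, as OpenCV has them. Camera axes: x right, y down, z forward; pixel columns grow to the right and rows downward; lengths in m; the calibration is good to about 2 mm. A picture is of the moment at which its call begins: read the wrist's pose just before it. get_calibration takes no time and is no camera call; for the wrist camera it gives the pose at the moment of the call.
- close_job(): hands the job in, once; it reports no verdict.
The state is a dict: "time": time; "joint_positions": joint angles; "joint_vel": joint speeds; "joint_torque": joint torques, N m; "ee_pos": TCP position; "eef_rot": TCP orientation; "ft_force": force on the tool from outside, world axes, zero at the start; "torque": the same for the moment, N m; "width": finger opening in m.
Only numpy, scipy, OpenCV 4.12 (cv2) and the standard library are available. Lean on these libraries where they do the work, as an engineer would, in place of code of your own. Each camera call takes 0.05 s, during which the arm holds its last target. There are 200 camera calls.

## Working session

There is one attempt and no reset: what is moved stays moved. The work goes in short steps, Python scripts to look and compute and a shell command to move; the robot and the scene stay as the last step left them, time stands still between calls to the robot, and variables do not carry over. Pictures are saved under pics/ and viewed, about 8 in all and at most 12, crops included, and the job is handed in when it is done.

```bash
mkdir -p pics; cat > h.py <<'E'
import numpy as np, cv2
from bench import r, vision
from scipy.spatial.transform import Rotation as R
def snap(n,f):
    c=vision.get_calibration(n); p,d=vision.camera(n); cv2.imwrite(f'pics/{f}.png',p); np.savez(f'pics/{f}.npz',p=p,d=d,K=c['camera_matrix'],k1=c['k1'],rv=c['rvec'],tv=c['tvec'])
def ray(f,u,v):
    z=np.load(f'pics/{f}.npz'); K=z['K']; k=float(z['k1']); dst=np.array([k,0,0,0,0.])
    s=cv2.undistortPoints(np.array([[[u,v]]],float),K,dst)[0,0]
    Rm=cv2.Rodrigues(z['rv'])[0]; t=z['tv'].ravel()
    return z,Rm,t,np.array([s[0],s[1],1.])
def pt(f,u,v):   # by depth
    z,Rm,t,s=ray(f,u,v); return Rm.T@(s*z['d'][int(round(v)),int(round(u))]-t)
def ptz(f,u,v,h): # at height h
    z,Rm,t,s=ray(f,u,v); o=-Rm.T@t; d=Rm.T@s; return o+d*(h-o[2])/d[2]
def cloud(f):
    z=np.load(f'pics/{f}.npz'); h,w=z['d'].shape
    uv=np.stack(np.meshgrid(np.arange(w),np.arange(h)),-1).reshape(-1,1,2).astype(float)
    s=cv2.undistortPoints(uv,z['K'],np.array([float(z['k1']),0,0,0,0.]))[:,0]
    P=np.c_[s,np.ones(len(s))]*z['d'].reshape(-1,1)
    return ((P-z['tv'].ravel())@cv2.Rodrigues(z['rv'])[0]).reshape(h,w,3), z['d']>0, z['p']
def tool(goal,rot=None):
    s=r.read_state(); q=R.from_quat(s['eef_rot']); print('pos',np.round(s['ee_pos'],4),'shift units',np.round(q.inv().apply(np.array(goal)-s['ee_pos'])/.25,4))
    if rot is not None: print('turn units',np.round((q.inv()*rot).as_rotvec()/1.5,4))
E
python3 - <<'E'
from h import *
s=r.read_state(); print({k:np.round(v,3) for k,v in s.items()}); print(R.from_quat(s['eef_rot']).as_matrix().round(3), r.grasp_offset)
snap('top','top0'); snap('scene','scene0')
E
```

```text
{'time': np.float64(0.0), 'joint_positions': array([-1.363,  0.333, -0.065,  1.461,  0.022,  1.35 , -0.089]), 'joint_vel': array([ 0.001, -0.   , -0.002,  0.   , -0.   ,  0.   ,  0.   ]), 'joint_torque': array([-0.0000e+00, -6.2326e+01,  2.4000e-02, -3.8990e+01, -6.1000e-02,
        4.0000e-02,  0.0000e+00]), 'ee_pos': array([0.143, 0.608, 0.185]), 'eef_rot': array([ 0.081,  0.702, -0.082,  0.702]), 'ft_force': array([ 0.71 , -0.609,  0.117]), 'torque': array([-0.025,  0.067, -0.02 ]), 'width': np.float64(0.087)}
[[-0.     0.229  0.973]
 [-0.001  0.973 -0.229]
 [-1.    -0.001  0.   ]] 0.0187
```

View pics/top0.png

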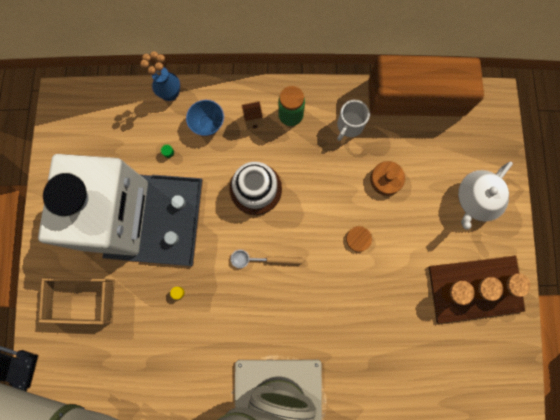

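View pics/scene0.png

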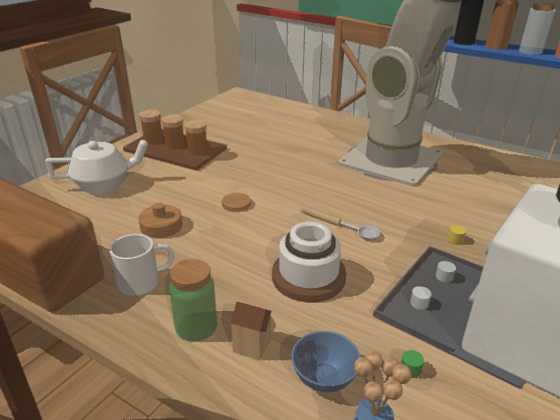

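Top view shows:
- **Capsules:** silver at (178,202) and (171,239) on the tray. The look-alikes are green (167,151) and yellow (177,293), both off the tray.
- **Cap:** the knobbed cap is at (388,178). The plain lid is at (358,239), and the cork tops on the rack at right are not candidates.
- **Jar:** at about (255,187).

Next I'll measure these and check with a crop.

```bash
python3 - <<'E'
from h import *
P,ok,img=cloud('top0')
def box(u0,u1,v0,v1,zl,zh,name):
    Q=P[v0:v1,u0:u1].reshape(-1,3); m=ok[v0:v1,u0:u1].ravel()&(Q[:,2]>zl)&(Q[:,2]<zh); Q=Q[m]
    if len(Q)<3: print(name,len(Q)); return
    c,rr=cv2.minEnclosingCircle(Q[:,:2].astype(np.float32)); print(name,len(Q),'mean',Q.mean(0).round(4),'circ',np.round(c,4),round(rr,4))
box(165,192,190,215,.028,.045,'capA'); box(158,185,227,252,.028,.045,'capB')
box(225,285,155,215,.105,.12,'rim'); box(225,285,155,215,.08,.099,'shoulder/seal')
box(365,412,155,200,.05,.066,'knob');box(365,412,155,200,.022,.042,'disc')
box(105,205,170,270,.003,.01,'trayfloor');box(140,210,165,275,.012,.02,'trayrim')
S,ok2,_=cloud('scene0')
P,ok=S,ok2
box(435,458,260,283,.03,.045,'sA');box(408,434,285,312,.03,.045,'sB');box(270,345,220,260,.105,.12,'srim');box(145,172,200,222,.05,.066,'sknob')
a=cv2.resize(img[170:270,140:260],None,fx=4,fy=4,interpolation=2);b=cv2.resize(img[150:250,340:440],None,fx=4,fy=4,interpolation=2)
cv2.imwrite('pics/crop1.png',cv2.resize(np.hstack([a,b]),(790,360)))
tool([0,0,0])
E
```

```text
capA 123 mean [0.5424 0.2793 0.0356] circ [0.5436 0.2788] 0.0188
capB 118 mean [0.442  0.2943 0.0354] circ [0.442  0.2948] 0.0176
rim 417 mean [0.5843 0.0637 0.1116] circ [0.5841 0.0644] 0.0435
shoulder/seal 733 mean [0.5789 0.0629 0.0882] circ [0.585  0.0645] 0.06
knob 76 mean [ 0.6146 -0.3134  0.0569] circ [ 0.6153 -0.3149] 0.0145
disc 776 mean [ 0.6136 -0.3122  0.0314] circ [ 0.6154 -0.3141] 0.0487
trayfloor 3781 mean [0.4906 0.3147 0.0061] circ [0.4947 0.3485] 0.1934
trayrim 374 mean [0.4989 0.2837 0.0154] circ [0.4965 0.3011] 0.1442
sA 201 mean [0.4466 0.2977 0.0364] circ [0.4441 0.2965] 0.0186
sB 249 mean [0.5479 0.2822 0.0365] circ [0.5454 0.2808] 0.0207
srim 626 mean [0.5917 0.0682 0.1114] circ [0.5879 0.0666] 0.0432
sknob 105 mean [ 0.6202 -0.3095  0.0564] circ [ 0.618  -0.3109] 0.0157
pos [0.1429 0.608  0.185 ] shift units [ 7.4330e-01 -2.4975e+00 -2.0000e-04]
```

View pics/crop1.png

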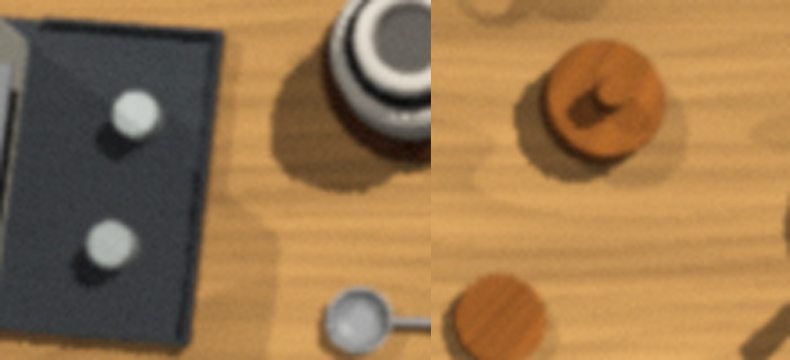

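The crop confirms two silver capsules on the tray, and the knobbed cap beside the plain lid. Before moving I'll check how high the obstacles along the first path are.

```bash
python3 - <<'E'
from h import *
P,ok,_=cloud('top0'); Q=P[ok]
for n,(a,b,c,d) in dict(box=(.2,.4,.45,.65),path=(.2,.38,.2,.45),midway=(.36,.66,.12,.36)).items():
    m=(Q[:,0]>a)&(Q[:,0]<b)&(Q[:,1]>c)&(Q[:,1]<d); print(n,m.sum(),Q[m].max(0).round(3) if m.any() else '', np.percentile(Q[m][:,2],99).round(3))
m=(Q[:,2]>.1)&(Q[:,2]<.28)&(Q[:,1]>.33)&(Q[:,0]>.3); print('machine',Q[m].min(0).round(3),Q[m].max(0).round(3))
E
python3 -m pendant '0 -0.9 0.856 0.894 0 0;0 -0.9 0.856 0.894 0 0;0 -0.9 0.856 0.894 0 0;0 -0.9 0.856 0.894 0 0' 0.3 20
```

```text
box 5287 [0.4   0.65  0.233] 0.119
path 5793 [0.38  0.45  0.037] 0.03
midway 8624 [0.66  0.36  0.084] 0.037
machine [0.394 0.33  0.1  ] [0.916 0.565 0.255]
time: 0.5
ee_pos: [0.2446, 0.4338, 0.1854]
eef_rot: [0.287, 0.646, -0.287, 0.646]
ft_force: [1.8, 0.4, -0.4]
width: 0.0632
```

```bash
cat >> h.py <<'E'
def down(yaw): # tool x down, tool y at yaw from world x
    y=np.array([np.cos(yaw),np.sin(yaw),0]); x=np.array([0,0,-1.]); return R.from_matrix(np.c_[x,y,np.cross(x,y)])
E
python3 -c "
from h import *
tool([.34,.305,.185],down(-.12))"
```

```text
pos [0.2446 0.4338 0.1854] shift units [ 0.0015 -0.0618  0.6381]
turn units [5.692e-01 1.000e-04 3.000e-04]
```

```bash
python3 -m pendant '0 -0.062 0.638 0.57 0 0;0 -0.062 0.638 0.57 0 0;0 -0.062 0.638 0.57 0 0;0 -0.062 0.638 0.57 0 0;0 -0.062 0.638 0.57 0 0;0 -0.062 0.638 0.57 0 0;0 -0.062 0.638 0.57 0 0'
python3 -c "
from h import *
tool([.443,.296,.12],down(-.12))"
```

```text
time: 1.2
ee_pos: [0.34, 0.3073, 0.1855]
eef_rot: [-0.528, -0.47, 0.528, -0.47]
ft_force: [-1.0, 0.3, -0.1]
width: 0.0565
pos [0.34   0.3073 0.1855] shift units [ 0.2621  0.4144 -0.0031]
turn units [0.002  0.0002 0.0002]
```

```bash
python3 -m pendant '0.26 0.414 -0.003 0 0 0;0.26 0.414 -0.003 0 0 0;0.26 0.414 -0.003 0 0 0;0.26 0.414 -0.003 0 0 0;0.26 0.414 -0.003 0 0 0'
python3 - <<'E'
from h import *
snap('wrist','w1'); P,ok,_=cloud('w1')
m=ok&(P[...,2]>.031)&(P[...,2]<.041)&(P[...,1]>.2)&(P[...,1]<.36)&(P[...,0]>.38)&(P[...,0]<.6)
n,l=cv2.connectedComponents(m.astype(np.uint8))
for i in range(1,n):
    Q=P[l==i]
    if len(Q)>30:
        c,rr=cv2.minEnclosingCircle(Q[:,:2].astype(np.float32));print(len(Q),Q.mean(0).round(4),np.round(c,4),round(rr,4))
E
```

```text
time: 1.7
ee_pos: [0.4426, 0.2964, 0.1203]
eef_rot: [-0.527, -0.471, 0.528, -0.471]
ft_force: [-0.3, 0.0, -0.1]
width: 0.0565
1405 [0.4452 0.2978 0.0369] [0.4448 0.2972] 0.0175
1380 [0.5456 0.2835 0.0367] [0.5464 0.2823] 0.0175
```

View pics/w1.png

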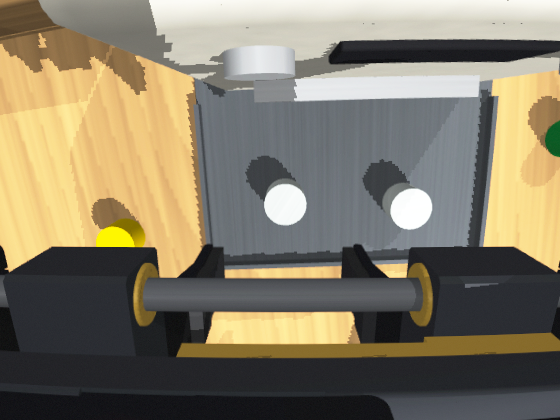

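Wrist view: the silver capsules are at (285,205) and (410,208), and they match the earlier estimates to 2-3 mm. A protrusion on the machine shows at (258,62), so I'll check whether it's in the way.

```bash
python3 - <<'E'
from h import *
for u,v in [(258,62),(258,77),(270,90),(400,90),(450,50),(300,20)]: print(u,v,pt('w1',u,v).round(3))
P,ok,_=cloud('w1'); m=ok&(P[...,2]>.06)&(P[...,1]>.2); print(np.percentile(P[m],[0,1,5,50],axis=0).round(3))
tool([.445,.297,.015],down(-.12))
E
```

```text
258 62 [0.446 0.384 0.204]
258 77 [0.445 0.381 0.19 ]
270 90 [0.445 0.383 0.089]
400 90 [0.525 0.375 0.087]
450 50 [0.504 0.381 0.205]
300 20 [0.458 0.388 0.23 ]
[[0.265 0.268 0.06 ]
 [0.379 0.297 0.087]
 [0.397 0.313 0.103]
 [0.454 0.328 0.246]]
pos [0.4424 0.297  0.1209] shift units [ 0.4237  0.0106 -0.0013]
turn units [ 0.005  -0.0001  0.0002]
```

```bash
python3 -m pendant '0.15 0.011 0 0 0 0;0.27 0.011 0 0 0 0;0.36 0.011 0 0 0 0;0.41 0.011 0 0 0 0;0.44 0.011 0 0 0 0;0.44 0.011 0 0 0 0'
python3 -m pendant '0 0 0 0 0 0;0 0 0 0 0 0;0 0 0 0 0 0;0 0 0 0 0 0;0 0 0 0 0 0;0 0 0 0 0 0' -0.5 15
python3 -m pendant '-0.1 0 0 0 0 0;-0.3 0 0 0 0 0;-0.5 0 0 0 0 0;-0.6 0 0 0 0 0;-0.6 0 0 0 0 0'
python3 -c "
from h import *
tool([.586,.0655,.165],down(-.12))"
```

```text
time: 2.35
ee_pos: [0.4454, 0.2966, 0.0109]
eef_rot: [0.528, 0.471, -0.528, 0.471]
ft_force: [-0.6, -0.3, 0.6]
width: 0.0564
time: 2.95
ee_pos: [0.4458, 0.2962, 0.0108]
eef_rot: [0.528, 0.47, -0.528, 0.47]
ft_force: [0.5, 0.3, -0.2]
width: 0.0236
time: 3.45
ee_pos: [0.4477, 0.2976, 0.165]
eef_rot: [0.53, 0.471, -0.525, 0.47]
ft_force: [0.4, 0.4, -0.2]
width: 0.0217
pos [0.4477 0.2976 0.165 ] shift units [-0.0018  0.6564  0.8585]
turn units [ 0.0032 -0.0037 -0.003 ]
```

The fingers closed to 22 mm, so they don't hold the 34 mm capsule. I'll look.

```bash
python3 - <<'E'
from h import *
snap('wrist','w2'); snap('scene','s2'); P,ok,_=cloud('w2')
m=ok&(P[...,2]>.031)&(P[...,2]<.041)&(P[...,1]>.2)&(P[...,1]<.36)&(P[...,0]>.38)&(P[...,0]<.6)
n,l=cv2.connectedComponents(m.astype(np.uint8))
for i in range(1,n):
    Q=P[l==i]
    if len(Q)>30:
        c,rr=cv2.minEnclosingCircle(Q[:,:2].astype(np.float32));print(len(Q),Q.mean(0).round(4),np.round(c,4),round(rr,4))
a=cv2.imread('pics/w2.png'); b=cv2.imread('pics/s2.png')[200:350,360:560]
cv2.imwrite('pics/c2.png',np.hstack([cv2.resize(a,(480,360)),cv2.resize(b,(310,360))]))
E
```

```text
1061 [0.4452 0.2977 0.0369] [0.4452 0.2972] 0.0172
1052 [0.5462 0.283  0.0368] [0.5464 0.2825] 0.0174
```

View pics/c2.png

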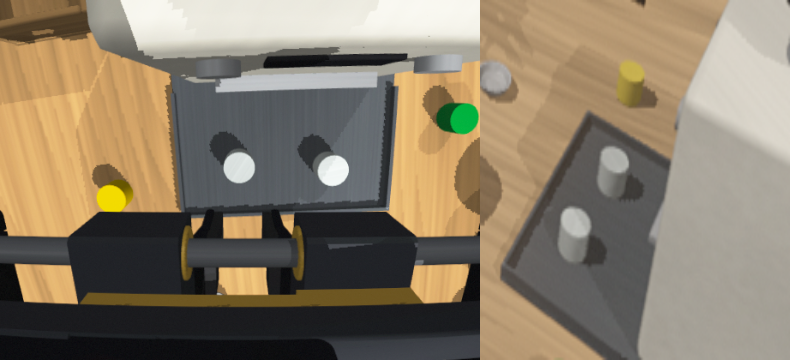

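Wrist view: both capsules are unmoved, at (239,167) and (333,170). The scene crop shows no gripper above the tray, so I'll look at the whole scene picture.

```bash
python3 - <<'E'
from h import *
z=np.load('pics/s2.npz')
s=r.read_state(); print({k:np.round(v,3) for k,v in s.items()})
p=lambda X:cv2.projectPoints(np.array([X],float),z['rv'],z['tv'],z['K'],np.array([float(z['k1']),0,0,0,0]))[0].ravel().round()
print(p([.4477,.2976,.165]),p([.445,.297,.036]))
zw=np.load('pics/w2.npz'); Rm=cv2.Rodrigues(zw['rv'])[0]; print('cam pos',(-Rm.T@zw['tv'].ravel()).round(3),Rm.round(2))
snap('top','t2')
E
cp pics/s2.png pics/s2v.png
```

```text
{'time': np.float64(3.55), 'joint_positions': array([-0.966,  0.146,  0.325,  1.752, -0.049,  1.251, -0.744]), 'joint_vel': array([-0.001,  0.023, -0.004,  0.029, -0.002, -0.003,  0.   ]), 'joint_torque': array([ 1.060e-01, -4.772e+01,  2.439e+00, -3.985e+01, -2.700e-02,
        6.600e-02, -1.900e-02]), 'ee_pos': array([0.446, 0.296, 0.161]), 'eef_rot': array([ 0.528,  0.471, -0.528,  0.47 ]), 'ft_force': array([-0.035, -0.534, -1.145]), 'torque': array([-0.115,  0.044,  0.03 ]), 'width': np.float64(0.022)}
[459. 213.] [446. 267.]
cam pos [0.456 0.368 0.365] [[ 0.99 -0.11  0.  ]
 [-0.11 -0.96  0.25]
 [-0.02 -0.25 -0.97]]
```

View pics/s2v.png

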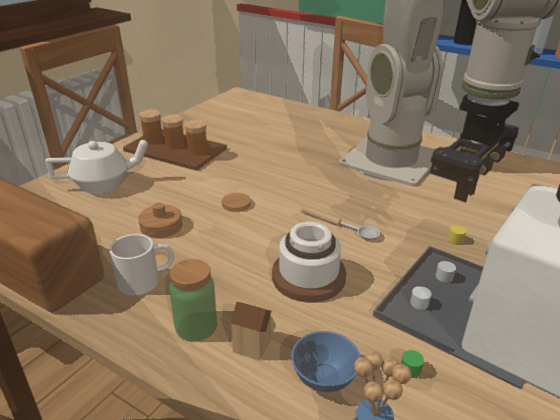

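The gripper's tip is at about (462,197), but the TCP reading projects to (459,213). The true tip may differ from ee_pos, so I'll measure it by depth in all the cameras.

```bash
python3 - <<'E'
from h import *
for f in ['s2','t2','w2']:
    z=np.load(f'pics/{f}.npz')
    print(f,'proj',cv2.projectPoints(np.array([[.446,.296,.161],[.446,.296,.18]]),z['rv'],z['tv'],z['K'],np.array([float(z['k1']),0,0,0,0]))[0].reshape(-1,2).round(1).tolist())
P,ok,_=cloud('s2'); m=ok&(P[...,2]>.1)&(P[...,2]<.4)&(P[...,0]>.3)&(P[...,0]<.6)&(P[...,1]>.1)&(P[...,1]<.42)
Q=P[170:205,440:480][ok[170:205,440:480]&(P[170:205,440:480,2]>.1)]
if len(Q): Q=Q[np.argsort(Q[:,2])]; print('scene low',Q[:40:5].round(3))
P,ok,_=cloud('w2')
for v in (270,280,285,290,295): 
  for u in (238,245,320): print(u,v,P[v,u].round(3),ok[v,u])
a=cv2.imread('pics/t2.png')[120:300,120:360]; b=cv2.imread('pics/s2.png')[100:240,420:560]
cv2.imwrite('pics/c3.png',np.hstack([cv2.resize(a,(480,360)),cv2.resize(b,(310,360))]))
E
```

```text
s2 proj [[458.3, 214.4], [460.4, 205.7]]
t2 proj [[157.8, 230.1], [155.8, 229.1]]
w2 proj [[278.8, 241.8], [278.6, 253.5]]
scene low [[0.462 0.292 0.199]
 [0.435 0.307 0.201]
 [0.434 0.303 0.201]
 [0.464 0.298 0.202]
 [0.463 0.306 0.203]
 [0.465 0.293 0.203]
 [0.434 0.305 0.204]
 [0.468 0.305 0.205]]
238 270 [0.432 0.312 0.234] True
245 270 [0.434 0.309 0.229] True
320 270 [0.464 0.307 0.231] True
238 280 [0.441 0.332 0.286] True
245 280 [0.443 0.332 0.288] True
320 280 [0.46  0.329 0.286] True
238 285 [0.441 0.331 0.288] True
245 285 [0.443 0.331 0.288] True
320 285 [0.46  0.329 0.289] True
238 290 [0.441 0.33  0.289] True
245 290 [0.443 0.33  0.289] True
320 290 [0.46  0.329 0.29 ] True
238 295 [0.441 0.33  0.29 ] True
245 295 [0.443 0.33  0.291] True
320 295 [0.46  0.327 0.29 ] True
```

View pics/c3.png

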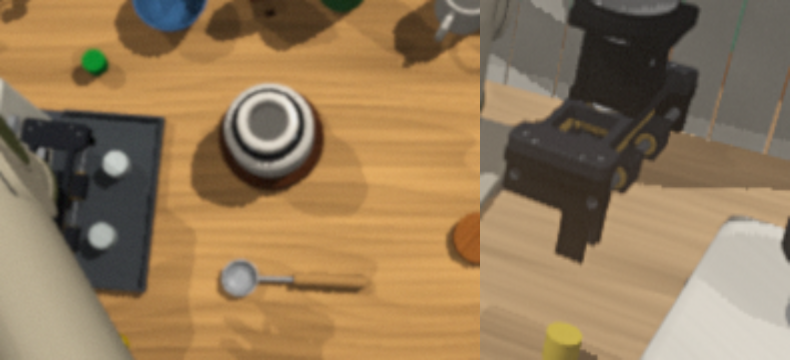

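The depth image puts the real fingertips at z≈0.199, while ee_pos reads about 0.163. So the real tip is about 36 mm behind the reported TCP along the tool axis, which also explains why the fingers closed above the capsule. The wrist camera's kinematics agree with the other cameras, so only the TCP point is off. I'll descend further, with stepwise force checks.

```bash
python3 -m pendant '0.1 0 0 0 0 0;0.3 0 0 0 0 0;0.46 0 0 0 0 0;0.56 0 0 0 0 0;0.58 0 0 0 0 0;0.58 0 0 0 0 0' 0.3
python3 -m pendant '0.02 0 0 0 0 0;0.05 0 0 0 0 0;0.08 0 0 0 0 0;0.1 0 0 0 0 0;0.12 0 0 0 0 0;0.12 0 0 0 0 0'
python3 - <<'E'
from h import *
snap('scene','s3'); P,ok,_=cloud('s3'); s=r.read_state(); print(s['ee_pos'],s['ft_force'])
m=ok&(P[...,2]>.045)&(P[...,2]<.2)&(abs(P[...,0]-.445)<.08)&(abs(P[...,1]-.297)<.035); Q=P[m]; print(m.sum(), Q.min(0).round(3),Q.max(0).round(3))
cv2.imwrite('pics/c4.png',cv2.resize(cv2.imread('pics/s3.png')[170:310,380:560],None,fx=4,fy=4))
E
```

```text
time: 4.2
ee_pos: [0.445, 0.2954, 0.0147]
eef_rot: [-0.527, -0.47, 0.529, -0.47]
ft_force: [0.2, -0.5, 1.4]
width: 0.0549
time: 4.8
ee_pos: [0.4453, 0.2959, -0.0149]
eef_rot: [-0.528, -0.47, 0.528, -0.47]
ft_force: [-0.9, 0.1, 0.0]
width: 0.0569
[ 0.44558181  0.29603824 -0.01454068] [ 0.30493567 -0.40984591 -0.00772721]
1889 [0.367 0.262 0.045] [0.525 0.332 0.2  ]
```

View pics/c4.png

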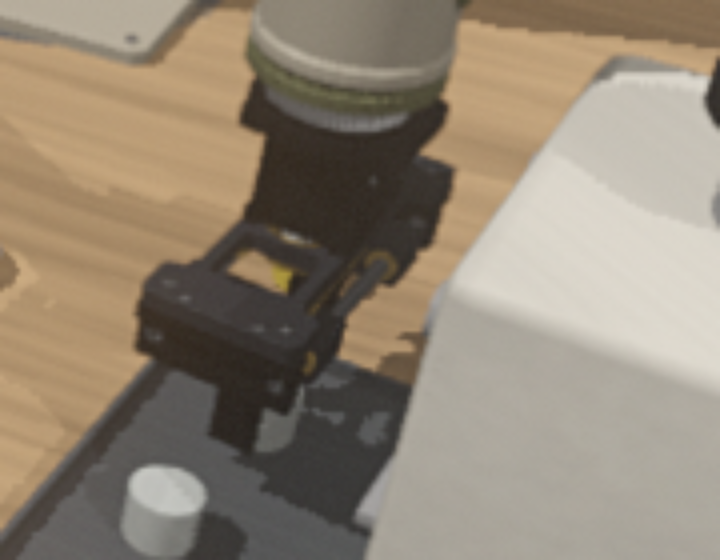

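The finger is now beside the near capsule, and there was no contact with the TCP reading below the table. That confirms the tip offset. I'll go 8 mm lower and grip.

```bash
python3 -m pendant '0.015 0 0 0 0 0;0.032 0.0 0.004 0 0 0;0.032 0 0.004 0 0 0'
python3 -m pendant '0 0 0 0 0 0;0 0 0 0 0 0;0 0 0 0 0 0;0 0 0 0 0 0;0 0 0 0 0 0' -0.6 15
python3 -m pendant '-0.1 0 0 0 0 0;-0.3 0 0 0 0 0;-0.5 0 0 0 0 0;-0.7 0 0 0 0 0;-0.72 0 0 0 0 0;-0.72 0 0 0 0 0'
python3 - <<'E'
from h import *
tool([.586,.0655,.158],down(-.12))
snap('scene','s4'); P,ok,_=cloud('s4'); s=r.read_state(); print(s['ee_pos'],s['width'])
m=ok&(P[...,2]>.06)&(P[...,2]<.3)&(abs(P[...,0]-.445)<.05)&(abs(P[...,1]-.297)<.025); print(P[m].min(0).round(3),np.percentile(P[m][:,2],[1,5]))
cv2.imwrite('pics/c5.png',cv2.resize(cv2.imread('pics/s4.png')[120:300,380:560],None,fx=3,fy=3))
E
```

```text
time: 5.15
ee_pos: [0.4453, 0.2948, -0.0228]
eef_rot: [-0.528, -0.47, 0.528, -0.47]
ft_force: [0.4, -0.1, 0.6]
width: 0.057
time: 5.65
ee_pos: [0.4457, 0.2953, -0.0221]
eef_rot: [0.528, 0.47, -0.528, 0.47]
ft_force: [0.2, -0.9, 1.9]
width: 0.0332
time: 6.25
ee_pos: [0.4463, 0.2958, 0.1592]
eef_rot: [0.529, 0.471, -0.527, 0.47]
ft_force: [-0.3, -0.3, -0.5]
width: 0.0337
pos [0.4463 0.2958 0.1592] shift units [0.0037 0.6606 0.851 ]
turn units [ 0.0033 -0.0018 -0.0013]
[0.44545718 0.29520417 0.15743403] 0.03340962537060965
[0.413 0.272 0.188] [0.1894259  0.19458206]
```

View pics/c5.png

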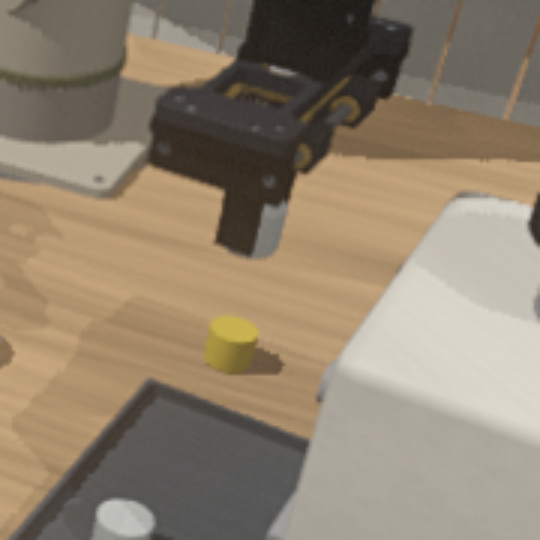

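The capsule is held: width is 33.5 mm and it's visible between the fingers, with its bottom about 29 mm above the reported TCP. Carrying it to the jar.

```bash
python3 -m pendant '0 0.664 0.846 0 0 0;0 0.664 0.846 0 0 0;0 0.664 0.846 0 0 0;0 0.664 0.846 0 0 0;0 0.664 0.846 0 0 0;0 0.664 0.846 0 0 0;0 0.664 0.846 0 0 0;0 0.664 0.846 0 0 0'
python3 - <<'E'
from h import *
snap('wrist','w5'); P,ok,_=cloud('w5')
m=ok&(abs(P[...,0]-.587)<.1)&(abs(P[...,1]-.067)<.1)
for lo,hi in ((.109,.117),(.08,.1),(.016,.024)):
    k=m&(P[...,2]>lo)&(P[...,2]<hi); Q=P[k]; 
    if len(Q): print(lo,len(Q),Q.mean(0).round(4),Q.min(0).round(3),Q.max(0).round(3),np.round(cv2.minEnclosingCircle(Q[:,:2].astype(np.float32))[0],4))
k=m&(P[...,2]>.108)&(P[...,2]<.117); Q=P[k]
from scipy.optimize import least_squares
def f(p): d=np.hypot(Q[:,0]-p[0],Q[:,1]-p[1]); return np.maximum(27-d*1e3,0)+np.maximum(d*1e3-40,0)
o=least_squares(f,[.587,.067]); print('annulus fit',o.x.round(4),o.cost/len(Q)); tool(list(o.x)+[.088],down(-.12)); print(r.read_state()['width'])
E
```

```text
time: 7.1
ee_pos: [0.5852, 0.0662, 0.1558]
eef_rot: [-0.527, -0.471, 0.529, -0.47]
ft_force: [0.1, 0.2, -1.1]
width: 0.0339
0.109 3969 [0.59   0.0795 0.1131] [0.549 0.037 0.109] [0.628 0.105 0.116] [0.5883 0.0661]
0.08 6966 [0.5914 0.0896 0.0892] [0.528 0.023 0.08 ] [0.648 0.126 0.1  ] [0.5882 0.0658]
0.016 3138 [0.5928 0.1149 0.0208] [0.514 0.048 0.017] [0.663 0.14  0.023] [0.5885 0.0667]
annulus fit [0.5884 0.0663] 0.016651587616050914
pos [0.5852 0.0672 0.1562] shift units [0.2729 0.0141 0.0022]
turn units [0.0042 0.0003 0.0016]
0.033658644254543804
```

Jar axis is (0.588, 0.066), and the sizes check (neck 80, shoulder 120). Lowering and dropping.

```bash
python3 -m pendant '0.1 0.013 0 0 0 0;0.2 0.013 0 0 0 0;0.26 0.013 0 0 0 0;0.27 0.013 0 0 0 0;0.27 0.013 0 0 0 0'
python3 -m pendant '0 0 0 0 0 0;0 0 0 0 0 0;0 0 0 0 0 0;0 0 0 0 0 0' 0.3
python3 -m pendant '-0.1 0 0 0 0 0;-0.27 0 0 0 0 0;-0.27 0 0 0 0 0'
python3 - <<'E'
from h import *
snap('top','t6'); P,ok,_=cloud('t6'); Q=P[ok]
m=(np.hypot(Q[:,0]-.585,Q[:,1]-.064)<.024); print('in mouth',np.percentile(Q[m][:,2],[5,50,95]).round(3))
tool([.546,.2825,.15],down(-.12))
E
```

```text
time: 7.65
ee_pos: [0.5892, 0.0663, 0.0903]
eef_rot: [-0.528, -0.471, 0.528, -0.471]
ft_force: [-0.2, -0.2, -0.1]
width: 0.0338
time: 8.05
ee_pos: [0.5897, 0.0657, 0.0907]
eef_rot: [0.528, 0.47, -0.528, 0.47]
ft_force: [1.0, 0.0, 0.4]
width: 0.0543
time: 8.35
ee_pos: [0.5925, 0.0657, 0.1633]
eef_rot: [0.531, 0.469, -0.525, 0.472]
ft_force: [0.5, -1.9, -0.3]
width: 0.0567
in mouth [0.593 0.597 0.599]
pos [0.5913 0.0657 0.1607] shift units [ 0.0432 -0.2799 -0.8403]
turn units [ 0.0032 -0.0015 -0.0033]
```

```bash
python3 -m pendant '0 -0.276 -0.846 0 0 0;0 -0.276 -0.846 0 0 0;0 -0.276 -0.846 0 0 0;0 -0.276 -0.846 0 0 0;0 -0.276 -0.846 0 0 0;0 -0.276 -0.846 0 0 0;0 -0.276 -0.846 0 0 0'
python3 - <<'E'
from h import *
snap('top','t7'); P,ok,_=cloud('t7'); Q=P[ok]
m=(np.hypot(Q[:,0]-.585,Q[:,1]-.064)<.024); print('in mouth',np.percentile(Q[m][:,2],[5,50,95]).round(3))
snap('wrist','w7'); P,ok,_=cloud('w7')
m=ok&(P[...,2]>.031)&(P[...,2]<.041)&(P[...,1]>.2)&(P[...,1]<.36)&(P[...,0]>.38)&(P[...,0]<.6)
n,l=cv2.connectedComponents(m.astype(np.uint8))
for i in range(1,n):
    Q=P[l==i]
    if len(Q)>30: print(len(Q),Q.mean(0).round(4),np.round(cv2.minEnclosingCircle(Q[:,:2].astype(np.float32)),4) if 0 else cv2.minEnclosingCircle(Q[:,:2].astype(np.float32)))
tool([.546,.2825,-.0225],down(-.12))
E
```

```text
time: 9.1
ee_pos: [0.5448, 0.2833, 0.1569]
eef_rot: [-0.527, -0.471, 0.528, -0.471]
ft_force: [0.8, -0.6, 0.8]
width: 0.0567
in mouth [0.025 0.055 0.059]
1115 [0.5466 0.2827 0.0369] ((0.5466315150260925, 0.28217387199401855), 0.017215721309185028)
pos [0.5457 0.2818 0.1574] shift units [ 0.7196  0.0009 -0.0035]
turn units [0.0018 0.0006 0.    ]
```

Capsule B is in the jar, with its top at about z 0.056. Fetching capsule A.

```bash
python3 -m pendant '0.15 0.002 -0.001 0 0 0;0.35 0.002 -0.001 0 0 0;0.52 0.002 -0.001 0 0 0;0.64 0.002 -0.001 0 0 0;0.69 0.002 -0.001 0 0 0;0.715 0.002 -0.001 0 0 0;0.715 0.002 -0.001 0 0 0'
python3 -m pendant '0 0 0 0 0 0;0 0 0 0 0 0;0 0 0 0 0 0;0 0 0 0 0 0;0 0 0 0 0 0' -0.6 15
python3 -m pendant '-0.1 0 0 0 0 0;-0.3 0 0 0 0 0;-0.5 0 0 0 0 0;-0.7 0 0 0 0 0;-0.72 0 0 0 0 0;-0.72 0 0 0 0 0'
python3 -c "
from h import *
tool([.588,.066,.158],down(-.12))"
```

```text
time: 9.9
ee_pos: [0.5464, 0.2835, -0.0204]
eef_rot: [0.528, 0.47, -0.528, 0.47]
ft_force: [0.1, 0.5, 0.4]
width: 0.0565
time: 10.4
ee_pos: [0.5461, 0.2842, -0.0203]
eef_rot: [0.528, 0.47, -0.528, 0.47]
ft_force: [-1.3, -0.8, 5.8]
width: 0.0335
time: 11.0
ee_pos: [0.5465, 0.2843, 0.1606]
eef_rot: [0.529, 0.47, -0.527, 0.47]
ft_force: [0.0, -0.3, -0.8]
width: 0.0334
pos [0.5465 0.2843 0.1606] shift units [0.0089 0.265  0.8484]
turn units [ 0.0034 -0.0016 -0.0015]
```

```bash
python3 -m pendant '0 0.265 0.848 0 0 0;0 0.265 0.848 0 0 0;0 0.265 0.848 0 0 0;0 0.265 0.848 0 0 0;0 0.265 0.848 0 0 0;0 0.265 0.848 0 0 0;0 0.265 0.848 0 0 0'
python3 -c "
from h import *
tool([.588,.066,.09],down(-.12))"
```

```text
time: 11.7
ee_pos: [0.5863, 0.0657, 0.1572]
eef_rot: [-0.527, -0.471, 0.529, -0.47]
ft_force: [-1.6, 1.0, 0.7]
width: 0.0332
pos [0.5863 0.0657 0.1572] shift units [ 0.2689  0.0072 -0.0023]
turn units [0.0029 0.0004 0.0017]
```

```bash
python3 -m pendant '0.1 0.007 0 0 0 0;0.2 0.007 0 0 0 0;0.26 0.007 0 0 0 0;0.268 0.007 0 0 0 0;0.268 0.007 0 0 0 0'
python3 -m pendant '0 0 0 0 0 0;0 0 0 0 0 0;0 0 0 0 0 0;0 0 0 0 0 0' 0.3
python3 -m pendant '-0.1 0 0 0 0 0;-0.3 0 0 0 0 0;-0.3 0 0 0 0 0'
python3 -c "
from h import *
tool([.616,-.24,.16],down(-.12)); print(r.read_state()['joint_positions'].round(2))"
```

```text
time: 12.2
ee_pos: [0.5888, 0.0662, 0.0919]
eef_rot: [-0.527, -0.471, 0.528, -0.471]
ft_force: [0.0, 0.6, 0.4]
width: 0.0334
time: 12.6
ee_pos: [0.5892, 0.0655, 0.0925]
eef_rot: [0.528, 0.47, -0.528, 0.47]
ft_force: [0.7, 1.2, 0.4]
width: 0.0537
time: 12.9
ee_pos: [0.5923, 0.0655, 0.1734]
eef_rot: [0.531, 0.469, -0.525, 0.472]
ft_force: [-0.1, -0.3, -0.4]
width: 0.0566
pos [0.5923 0.0655 0.1734] shift units [0.0516 0.2347 1.2029]
turn units [ 0.003  -0.0023 -0.0058]
[-0.62  0.28  0.53  1.6  -0.15  1.29 -0.18]
```

```bash
python3 -m pendant '0 0.2 1 0 0 0;0 0.2 1 0 0 0;0 0.2 1 0 0 0;0 0.2 1 0 0 0;0 0.2 1 0 0 0;0 0.2 1 0 0 0;0 0.2 1 0 0 0'
python3 - <<'E'
from h import *
snap('top','t8'); P,ok,_=cloud('t8'); Q=P[ok]
m=(np.hypot(Q[:,0]-.585,Q[:,1]-.064)<.024); print('in mouth',np.percentile(Q[m][:,2],[5,25,50,75,95]).round(3))
snap('wrist','w8'); P,ok,_=cloud('w8')
for n,lo,hi in (('knob',.05,.066),('disc',.028,.036)):
    m=ok&(P[...,2]>lo)&(P[...,2]<hi)&(np.hypot(P[...,0]-.617,P[...,1]+.313)<.065); Q=P[m]
    if len(Q): print(n,len(Q),Q.mean(0).round(4),cv2.minEnclosingCircle(Q[:,:2].astype(np.float32)))
tool([.617,-.312,.1],down(-.12))
E
```

```text
time: 13.6
ee_pos: [0.6095, -0.1909, 0.167]
eef_rot: [-0.529, -0.469, 0.529, -0.47]
ft_force: [-0.5, 1.2, -0.5]
width: 0.0565
in mouth [0.025 0.063 0.084 0.086 0.089]
knob 557 [ 0.6181 -0.3112  0.0585] ((0.6184072494506836, -0.3116181194782257), 0.014043738134205341)
disc 2476 [ 0.6167 -0.3167  0.0325] ((0.6177923083305359, -0.3115037679672241), 0.04861421138048172)
pos [ 0.6103 -0.1871  0.1668] shift units [0.2669 0.0832 0.4937]
turn units [ 0.0043 -0.0007  0.    ]
```

Both capsules are in the jar: the stack tops out at 0.086 = 26+60 mm. The cap's knob is at (0.618, -0.3115). I'll go above it, then descend to the disc with force checks.

```bash
python3 -m pendant '0 0.09 0.493 0 0 0;0 0.09 0.493 0 0 0;0.1 0.09 0.493 0 0 0;0.2 0.09 0.493 0 0 0;0.27 0.09 0.493 0 0 0;0.27 0.09 0.493 0 0 0'
python3 -c "
from h import *
tool([.618,-.3115,.01],down(-.12))"
```

```text
time: 14.3
ee_pos: [0.6178, -0.3104, 0.0966]
eef_rot: [-0.527, -0.473, 0.528, -0.47]
ft_force: [-0.0, -0.3, 0.0]
width: 0.0566
pos [ 0.6178 -0.3104  0.0966] shift units [0.3463 0.0028 0.0052]
turn units [ 0.0052 -0.0017  0.0027]
```

```bash
python3 -m pendant '0.1 0.002 0.004 0 0 0;0.2 0.002 0.004 0 0 0;0.28 0.002 0.004 0 0 0;0.33 0.002 0.004 0 0 0;0.35 0.002 0.004 0 0 0;0.35 0.002 0.004 0 0 0'
python3 -m pendant '0.01 0 0 0 0 0;0.02 0 0 0 0 0;0.02 0 0 0 0 0'
python3 - <<'E'
from h import *
for _ in range(3):
    snap('wrist','w9'); s=r.read_state(); print(s['ee_pos'].round(4),s['ft_force'].round(2))
E
```

```text
time: 14.9
ee_pos: [0.619, -0.3141, 0.0124]
eef_rot: [0.528, 0.471, -0.528, 0.471]
ft_force: [1.0, 0.0, -0.6]
width: 0.0567
time: 15.2
ee_pos: [0.6186, -0.3147, 0.0072]
eef_rot: [0.528, 0.47, -0.528, 0.471]
ft_force: [0.3, 1.1, -0.3]
width: 0.0563
[ 0.6187 -0.3147  0.0072] [-1.56  0.42  0.56]
[ 0.6187 -0.3148  0.0072] [-0.46  0.62 -0.35]
[ 0.6186 -0.3148  0.0072] [-1.3   0.    0.16]
```

```bash
python3 -m pendant '0.006 0 -0.012 0 0 0;0.014 0 -0.012 0 0 0;0.014 0 -0.012 0 0 0'
python3 -m pendant '0.005 0 0 0 0 0;0.01 0 0 0 0 0;0.01 0 0 0 0 0'
python3 -m pendant '0.004 0 0 0 0 0;0.008 0 0 0 0 0;0.008 0 0 0 0 0'
```

```text
time: 15.65
ee_pos: [0.6188, -0.3113, 0.003]
eef_rot: [-0.528, -0.471, 0.528, -0.47]
ft_force: [-0.3, -0.7, 0.1]
width: 0.0564
time: 15.95
ee_pos: [0.6187, -0.3117, 0.0007]
eef_rot: [-0.528, -0.471, 0.528, -0.47]
ft_force: [-0.6, -1.0, -0.5]
width: 0.0568
time: 16.25
ee_pos: [0.6188, -0.3117, -0.0012]
eef_rot: [-0.528, -0.471, 0.528, -0.47]
ft_force: [0.2, 0.7, 0.5]
width: 0.0565
```

```bash
python3 -m pendant '0.006 0 0 0 0 0;0.006 0 0 0 0 0'
python3 -m pendant '0.006 0 0 0 0 0;0.006 0 0 0 0 0'
python3 -m pendant '0.006 0 0 0 0 0;0.006 0 0 0 0 0'
```

```text
time: 16.45
ee_pos: [0.6188, -0.3116, -0.0028]
eef_rot: [-0.528, -0.471, 0.528, -0.47]
ft_force: [-0.3, -0.1, 0.0]
width: 0.0567
time: 16.65
ee_pos: [0.6189, -0.3117, -0.0041]
eef_rot: [0.528, 0.47, -0.528, 0.47]
ft_force: [-0.1, -0.6, -0.8]
width: 0.0565
time: 16.85
ee_pos: [0.619, -0.3117, -0.0043]
eef_rot: [0.528, 0.47, -0.528, 0.47]
ft_force: [-4.2, 3.4, 12.4]
width: 0.0567
```

Contact with the disc (top at 0.032) comes at TCP −0.0042, so the tip offset is 36 mm, as estimated. Backing off 2 mm and gripping.

```bash
python3 -m pendant '-0.011 0 0 0 0 0;-0.011 0 0 0 0 0'
python3 -m pendant '0 0 0 0 0 0;0 0 0 0 0 0;0 0 0 0 0 0;0 0 0 0 0 0;0 0 0 0 0 0;0 0 0 0 0 0' -0.8 35
python3 -m pendant '-0.05 0 0 0 0 0;-0.2 0 0 0 0 0;-0.4 0 0 0 0 0;-0.6 0 0 0 0 0;-0.68 0 0 0 0 0;-0.68 0 0 0 0 0'
python3 - <<'E'
from h import *
snap('scene','s10'); P,ok,im=cloud('s10'); s=r.read_state(); print(s['ee_pos'].round(4),s['ft_force'].round(2),s['width'])
tool([.588,.066,.165],down(-.12))
cv2.imwrite('pics/c10.png',cv2.resize(im[60:260,80:330],None,fx=3,fy=3))
E
```

```text
time: 17.05
ee_pos: [0.6191, -0.3118, -0.0025]
eef_rot: [0.528, 0.47, -0.528, 0.471]
ft_force: [0.2, 0.3, -0.4]
width: 0.0566
time: 17.65
ee_pos: [0.6188, -0.3117, -0.0029]
eef_rot: [-0.528, -0.471, 0.528, -0.47]
ft_force: [-0.6, -0.2, -0.7]
width: 0.0271
time: 18.25
ee_pos: [0.6204, -0.313, 0.1725]
eef_rot: [0.529, 0.468, -0.527, 0.473]
ft_force: [0.5, 0.0, -2.4]
width: 0.0274
[ 0.6195 -0.3123  0.1695] [-0.38 -0.37 -1.5 ] 0.027339436949546655
pos [ 0.6195 -0.3123  0.1695] shift units [ 0.0161 -0.299  -1.4886]
turn units [ 0.0033  0.0005 -0.0022]
```

View pics/c10.png

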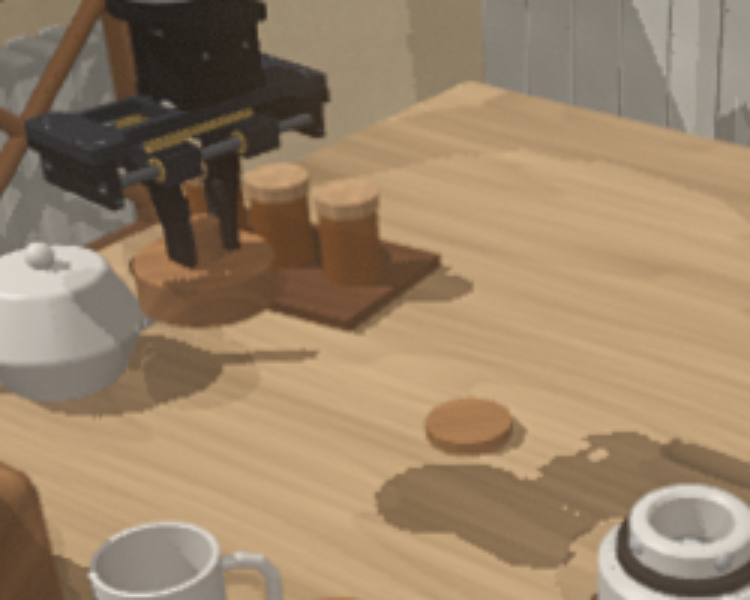

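The cap hangs level from the knob, and the spare lid and mug are untouched. Moving over the jar in two hops.

```bash
python3 -m pendant '0 -0.2 -1 0 0 0;0 -0.2 -1 0 0 0;0 -0.2 -1 0 0 0;0 -0.2 -1 0 0 0;0 -0.2 -1 0 0 0;0 -0.2 -1 0 0 0;0 -0.2 -1 0 0 0'
python3 -c "
from h import *
tool([.5884,.0662,.155],down(-.12))"
```

```text
time: 19.0
ee_pos: [0.5972, -0.0552, 0.166]
eef_rot: [-0.527, -0.472, 0.527, -0.471]
ft_force: [0.3, -2.1, -0.6]
width: 0.0269
pos [ 0.5972 -0.0552  0.166 ] shift units [ 0.0446 -0.0886 -0.4785]
turn units [ 0.0061 -0.0002  0.0014]
```

```bash
python3 -m pendant '0 -0.089 -0.478 0 0 0;0 -0.089 -0.478 0 0 0;0 -0.089 -0.478 0 0 0;0.02 -0.089 -0.478 0 0 0;0.045 -0.089 -0.478 0 0 0;0.045 -0.089 -0.478 0 0 0'
python3 - <<'E'
from h import *
for i in range(2): snap('wrist','w11'); 
snap('scene','s11')
def fit(Q,R0,c):
    from scipy.optimize import least_squares
    return least_squares(lambda p:np.maximum(np.hypot(Q[:,0]-p[0],Q[:,1]-p[1])-R0,0)*1e3+0*p[0],c).x
s=r.read_state(); cz=s['ee_pos'][2]+.003; print('state',s['ee_pos'].round(4),'cap z',cz)
for f in ('w11','s11'):
    P,ok,_=cloud(f)
    for n,zz in (('disc',cz+.032),('foot',.02),('shoulder',.085)):
        m=ok&(abs(P[...,2]-zz)<.005)&(np.hypot(P[...,0]-.588,P[...,1]-.066)<.085); Q=P[m]
        if len(Q)>50: print(f,n,len(Q),cv2.minEnclosingCircle(Q[:,:2].astype(np.float32)),Q[:,2].mean().round(4))
tool([.5884,.0662,.11],down(-.12))
E
```

```text
time: 19.6
ee_pos: [0.589, 0.0606, 0.1546]
eef_rot: [-0.528, -0.47, 0.53, -0.469]
ft_force: [0.5, -0.7, -2.0]
width: 0.0272
state [0.5896 0.0618 0.1559] cap z 0.15891143469756297
w11 disc 14383 ((0.5899146795272827, 0.06029714271426201), 0.04820442572236061) 0.1911
w11 foot 3055 ((0.5883023142814636, 0.06745763123035431), 0.07486265897750854) 0.0208
w11 shoulder 3151 ((0.5884273052215576, 0.06574040651321411), 0.06012460216879845) 0.0848
s11 disc 893 ((0.5891308188438416, 0.06132230535149574), 0.04945354908704758) 0.191
s11 foot 950 ((0.5890750885009766, 0.0666138306260109), 0.07549166679382324) 0.0203
s11 shoulder 711 ((0.5890809297561646, 0.06677249073982239), 0.06016615778207779) 0.0848
pos [0.5896 0.0618 0.1559] shift units [ 0.1836 -0.0069 -0.017 ]
turn units [0.0016 0.0003 0.0001]
```

The cap centre is 5 mm short in y and 1 mm over in x relative to the jar's axis. Correcting, then rechecking.

```bash
python3 -m pendant '0.05 -0.007 -0.021 0 0 0;0.1 -0.007 -0.021 0 0 0;0.12 -0.007 -0.021 0 0 0;0.12 -0.007 -0.021 0 0 0;0.12 -0.007 -0.021 0 0 0'
python3 - <<'E'
from h import *
for i in range(3): snap('wrist','w12'); 
snap('scene','s12')
s=r.read_state(); cz=s['ee_pos'][2]+.003; print('state',s['ee_pos'].round(4),s['ft_force'].round(1),'cap z',cz)
for f in ('w12','s12'):
    P,ok,_=cloud(f)
    for n,zz in (('disc',cz+.032),('foot',.02),('shoulder',.085)):
        m=ok&(abs(P[...,2]-zz)<.005)&(np.hypot(P[...,0]-.588,P[...,1]-.066)<.085); Q=P[m]
        if len(Q)>50: print(f,n,len(Q),cv2.minEnclosingCircle(Q[:,:2].astype(np.float32)),Q[:,2].mean().round(4))
    m=ok&(abs(P[...,2]-cz-.032)<.005)&(np.hypot(P[...,0]-.588,P[...,1]-.066)<.045); Q=P[m]
    print('plane tilt',np.linalg.lstsq(np.c_[Q[:,:2]-[.588,.066],np.ones(len(Q))],Q[:,2],rcond=None)[0].round(4))
tool([.5884,.0662,.11],down(-.12))
E
```

```text
time: 20.25
ee_pos: [0.5884, 0.0689, 0.1259]
eef_rot: [-0.528, -0.47, 0.528, -0.47]
ft_force: [0.1, 0.1, -1.2]
width: 0.0272
state [0.5887 0.069  0.1264] [-0.1 -0.3 -1.5] cap z 0.1294175088744767
w12 disc 14354 ((0.5892022252082825, 0.06841244548559189), 0.04815802350640297) 0.1623
w12 foot 3675 ((0.5887525677680969, 0.06873054802417755), 0.07499466836452484) 0.0208
w12 shoulder 3354 ((0.5890918374061584, 0.07356566190719604), 0.059534523636102676) 0.0848
plane tilt [0.0006 0.0018 0.1624]
s12 disc 887 ((0.5895643830299377, 0.06920390576124191), 0.048790302127599716) 0.1617
s12 foot 948 ((0.589283287525177, 0.06605898588895798), 0.07528340816497803) 0.0202
s12 shoulder 619 ((0.5880669951438904, 0.06675985455513), 0.06020302698016167) 0.0848
plane tilt [-0.0015  0.0025  0.1622]
pos [0.5887 0.069  0.1264] shift units [0.0657 0.0002 0.0115]
turn units [ 0.0033 -0.0003 -0.0005]
```

```bash
python3 -m pendant '0.01 -0.001 0.0095 0 0 0;0.03 -0.001 0.0095 0 0 0;0.04 -0.001 0.0095 0 0 0;0.04 -0.001 0.0095 0 0 0;0.04 -0.001 0.0095 0 0 0'
python3 - <<'E'
from h import *
for i in range(2): snap('wrist','w13'); 
snap('scene','s13')
s=r.read_state(); cz=s['ee_pos'][2]+.003; print('state',s['ee_pos'].round(4),s['ft_force'].round(1),'cap z',cz)
for f in ('w13','s13'):
    P,ok,_=cloud(f)
    m=ok&(abs(P[...,2]-cz-.032)<.005)&(np.hypot(P[...,0]-.588,P[...,1]-.066)<.085); Q=P[m]
    print(f,cv2.minEnclosingCircle(Q[:,:2].astype(np.float32)))
E
```

```text
time: 20.95
ee_pos: [0.5878, 0.0667, 0.1159]
eef_rot: [-0.528, -0.47, 0.528, -0.47]
ft_force: [0.3, -0.6, -0.9]
width: 0.027
state [0.5879 0.0668 0.1161] [ 1.1  0.3 -0.4] cap z 0.11909647940813559
w13 ((0.5884670615196228, 0.06618098169565201), 0.04814070463180542)
s13 ((0.5882554054260254, 0.06630004197359085), 0.04869259148836136)
```

Centred to within 0.5 mm. Lowering onto the neck in small steps.

```bash
python3 -m pendant '0.008 0 0 0 0 0;0.016 0 0 0 0 0;0.024 0 0 0 0 0;0.024 0 0 0 0 0'
python3 -m pendant '0.008 0 0 0 0 0;0.016 0 0 0 0 0;0.016 0 0 0 0 0'
python3 -c "
from h import *
s=r.read_state(); print(s['ft_force'],s['torque'],s['ee_pos'])"
```

```text
time: 21.5
ee_pos: [0.5876, 0.0667, 0.1096]
eef_rot: [-0.528, -0.471, 0.528, -0.47]
ft_force: [0.3, 0.4, -0.9]
width: 0.0272
time: 21.8
ee_pos: [0.5876, 0.0667, 0.1056]
eef_rot: [-0.528, -0.471, 0.528, -0.47]
ft_force: [-0.3, -0.1, -1.0]
width: 0.0271
[-0.31165549 -0.09000163 -1.01478061] [-0.11121093  0.06956433  0.03961207] [0.58763218 0.06670083 0.10562699]
```

Over the neck without contact, cap at z 0.109. Now pressing slowly through the snap.

```bash
for i in 1; do :; done; python3 -m pendant '0.004 0 0 0 0 0;0.008 0 0 0 0 0;0.01 0 0 0 0 0;0.01 0 0 0 0 0'
python3 -m pendant '0.003 0 0 0 0 0;0.006 0 0 0 0 0;0.008 0 0 0 0 0;0.008 0 0 0 0 0'
python3 -m pendant '0.003 0 0 0 0 0;0.006 0 0 0 0 0;0.008 0 0 0 0 0;0.008 0 0 0 0 0'
```

```text
time: 22.2
ee_pos: [0.588, 0.0667, 0.1037]
eef_rot: [0.528, 0.47, -0.528, 0.47]
ft_force: [-0.3, -0.9, 1.5]
width: 0.0276
time: 22.6
ee_pos: [0.5886, 0.0669, 0.1028]
eef_rot: [0.529, 0.47, -0.527, 0.471]
ft_force: [-2.7, -0.0, 9.8]
width: 0.0269
time: 23.0
ee_pos: [0.589, 0.0669, 0.1011]
eef_rot: [0.529, 0.47, -0.527, 0.471]
ft_force: [-1.8, -0.7, 10.0]
width: 0.0271
```

```bash
python3 -m pendant '0.003 0 0 0 0 0;0.006 0 0 0 0 0;0.008 0 0 0 0 0;0.008 0 0 0 0 0'
python3 -m pendant '0.003 0 0 0 0 0;0.006 0 0 0 0 0;0.008 0 0 0 0 0;0.008 0 0 0 0 0'
python3 -m pendant '0.003 0 0 0 0 0;0.006 0 0 0 0 0;0.008 0 0 0 0 0;0.008 0 0 0 0 0'
```

```text
time: 23.4
ee_pos: [0.5887, 0.0667, 0.0985]
eef_rot: [0.529, 0.47, -0.527, 0.471]
ft_force: [-0.3, 0.3, 5.4]
width: 0.0269
time: 23.8
ee_pos: [0.5881, 0.0666, 0.0955]
eef_rot: [0.528, 0.47, -0.528, 0.471]
ft_force: [1.0, -0.1, 0.7]
width: 0.0271
time: 24.2
ee_pos: [0.5876, 0.0666, 0.093]
eef_rot: [-0.528, -0.47, 0.528, -0.47]
ft_force: [1.9, -0.3, -3.7]
width: 0.0271
```

Clicked through: the force peaked at about 10 N and the balls now pull the cap down. On to the seal.

```bash
python3 -m pendant '0.003 0 0 0 0 0;0.006 0 0 0 0 0;0.008 0 0 0 0 0;0.008 0 0 0 0 0'
python3 -m pendant '0.003 0 0 0 0 0;0.006 0 0 0 0 0;0.006 0 0 0 0 0'
python3 -m pendant '0.003 0 0 0 0 0;0.006 0 0 0 0 0;0.006 0 0 0 0 0'
```

```text
time: 24.6
ee_pos: [0.5876, 0.0669, 0.0914]
eef_rot: [-0.528, -0.471, 0.528, -0.47]
ft_force: [-0.5, -0.9, 0.3]
width: 0.0269
time: 24.9
ee_pos: [0.5878, 0.0669, 0.0902]
eef_rot: [0.528, 0.471, -0.528, 0.47]
ft_force: [-2.7, -0.9, 3.7]
width: 0.0272
time: 25.2
ee_pos: [0.5878, 0.0669, 0.0889]
eef_rot: [0.528, 0.471, -0.528, 0.47]
ft_force: [-4.3, -0.4, 7.4]
width: 0.0271
```

```bash
python3 -m pendant '0.002 0 0 0 0 0;0.0035 0 0 0 0 0;0.0035 0 0 0 0 0;0.0035 0 0 0 0 0'
python3 - <<'E'
from h import *
F=[]
for i in range(8):
    snap('scene','s20'); s=r.read_state(); F.append(np.r_[s['ft_force'],s['ee_pos'][2]])
print(np.mean(F,0).round(3),np.std(F,0).round(3),s['torque'].round(2),s['width'])
P,ok,im=cloud('s20'); m=ok&(abs(P[...,2]-.123)<.008)&(np.hypot(P[...,0]-.588,P[...,1]-.066)<.046); Q=P[m]; print('disc z',np.median(Q[:,2]),cv2.minEnclosingCircle(Q[:,:2].astype(np.float32)))
cv2.imwrite('pics/c20.png',cv2.resize(im[100:400,100:480],None,fx=2,fy=2))
E
```

```text
time: 25.6
ee_pos: [0.5879, 0.0669, 0.0883]
eef_rot: [0.528, 0.471, -0.528, 0.47]
ft_force: [-4.5, 0.1, 9.8]
width: 0.0271
[-5.114  0.029  9.14   0.088] [0.401 0.573 0.406 0.   ] [-0.12  1.27  0.  ] 0.027051439139818927
disc z 0.12405774321850785 ((0.5880035161972046, 0.06608730554580688), 0.0460137315094471)
```

View pics/c20.png

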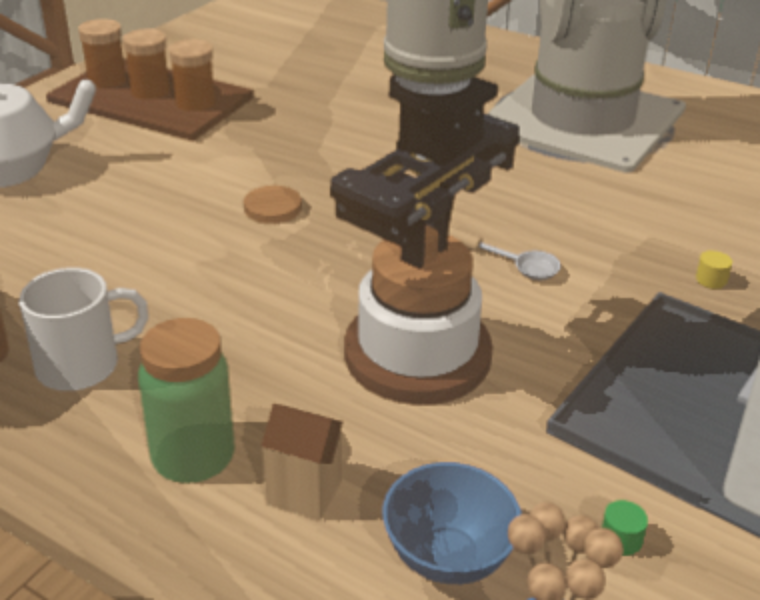

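The cap sits level on the jar with the seal squeezed, the tray is empty and the bystanders are in place. I'll relieve the 5 N side load with a 0.4 mm shift, check again and hand in.

```bash
python3 -m pendant '0 -0.001 0 0 0 0;0 -0.0018 0 0 0 0;0.001 -0.0018 0 0 0 0;0.001 -0.0018 0 0 0 0'
python3 - <<'E'
from h import *
F=[]
for i in range(10):
    vision.camera('top'); s=r.read_state(); F.append(np.r_[s['ft_force'],s['ee_pos']])
print(np.mean(F,0).round(4),np.std(F,0).round(3),s['time'],s['width'])
E
```

```text
time: 26.4
ee_pos: [0.5879, 0.0669, 0.0883]
eef_rot: [0.528, 0.47, -0.527, 0.471]
ft_force: [-2.6, -1.2, 9.3]
width: 0.0271
[-3.5366 -0.2394  9.381   0.5879  0.0669  0.0883] [0.308 0.384 0.55  0.    0.    0.   ] 26.9 0.027160508558919938
```

The push is steady at 9.4 N, about 10 N with the cap's weight added. Handing in.

```bash
python3 -c "
from bench import close_job
print(close_job())"
```

```text
the job is handed in; nothing more can be done
None
```

Both tea capsules are in the jar and the knobbed cap is clicked on. I handed in at 26.9 s with the arm still holding the cap down.

**What the last checks showed**
- **Capsules:** depth images showed the stack inside the jar topping out at about 86 mm, which matches 26 + 30 + 30. The tray is empty.
- **Cap:** resistance peaked at about 10 N with the cap at 104 mm, then dropped and briefly turned to a pull, which was the click. The cap ended at about 91 mm, so the seal is squeezed roughly 3.5 to 4 mm.
- **Press:** the steady downward push reads 9.4 N, about 10 N with the cap's weight. The cap is level and centred to about 0.5 mm.
- **Everything else:** the last scene picture shows the lid, mug, canister, house, bowl, spoon and the green and yellow look-alikes apparently where they stood. I checked this by eye and did not measure it.

**What failed or disagreed**
- **Tool position:** the reported TCP lies about 36 mm beyond the real fingertips, so the first capsule grasp closed on air above it. Depth images and contact on the cap confirmed the offset, and I worked with it from then on.
- **Cameras:** their positions disagreed by 2 to 4 mm. I used the wrist camera's values.
- **Side load:** about 3.5 N of sideways force on the wrist was left at the end, down from 5 N.

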